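Rack the last coaster and lift the caddy level

ROBOT

A 6-joint arm with a two-finger parallel gripper is mounted at the origin on a cart in front of the work surface, level with it; the furniture and walls round the work are solid. World frame = base frame: x ahead of the robot, y to its left, z up, the work surface at z = 0. Lengths are in m, angles in rad, forces in N, time in s.
With the tool pointing down it reaches from about 0.325 to 0.85 m from the base axis. Payload 15.5 kg.
Tool frame: the origin (TCP) lies between the finger pads; the fingertips stand 8 mm ahead of it and the grasp point (between the pads) lies 11 mm behind it; z points along the fingers, y is the line along which they close (so a half turn about z gives the same grasp; the last joint's range is limited). The gripper opens to 91 mm and grips with 3 to 60 N. Pads are 32 mm wide; open, the fingers measure 118 mm over their backs; the gripper's body (76 mm by 178 mm) begins 60 mm behind the grasp point.
Start: joints at [-1.196, 0.494, 1.345, -0, 1.302, -0.096], TCP at [0.283, -0.557, 0.222] pointing down, gripper open.
Joint ranges: [-2.91, 2.91], [-0.82, 2.16], [0.22, 2.67], [-1.22, 4.37], [0.12, 2.79], [-3.08, 3.08]. Speed limits (rad/s): [1.89, 1.89, 2.57, 3.01, 3.01, 3.01].

INTERFACE

Orientations are given as a unit quaternion [x, y, z, w].
In Python, from plant import bot gives the robot as it stands.
- The arm moves only by the tool step_arm, never from a script. Its argument "increments" is a list of rows, each a list of 7 numbers: the turn, a rotation vector about the tool's x, y, z as a fraction of full scale, then the shift along the tool's x, y, z as a fraction of full scale, then the opening, from -1 (shut) to 1 (fully open). A call has 1 to 5 rows; each row shifts and turns the commanded pose from where the row before left it, along the tool's axes as they then stand; what a row does not reach is not made up. Full scale, the value 1, is 0.15 m for a shift and 30 degrees for a turn. A row lasts 1/12 s, in which the tool goes at most 41.7 mm and 7.16 degrees, less where a joint would pass 70% of its speed; a pose out of reach is approached as far as the arm can. A call with a number of a shift or a turn outside -1 to 1 is refused whole. A call with a gripper value outside its range is refused whole. The fingers move at their own pace and stop on an object; "force" is the grip in N (left out, the last holds). Time passes only in rows, so rows that do not move let the fingers close. It gives the time, the measured TCP pose, the force, the opening and the grip force at its end, in the units of the state.
- bot.observe(): the state, without advancing time (a new reading comes with each control period).
- bot.camera(name): name is "side" or "top" or "wrist"; returns a dict with "color" (400x640x3 uint8, red, green, blue), "fx", "fy", "cx", "cy" (pixels), "camera_from_world" (4x4, takes a point from world to camera coordinates); the wrist camera has in their place "hand_eye" (4x4, takes a point from camera to tool coordinates, whose origin is the TCP and whose axes are the flange's). Camera axes: x right, y down, z forward; pixel columns grow to the right and rows downward; lengths in m; the calibration is good to about 2 mm. A picture is of the moment at which its call begins: read the wrist's pose just before it. There is no depth.
- bot.sign_off(): hands the job in; it is judged then, once.
The state is a dict: "time": time; "q": joint angles; "joint_vel": joint speeds; "effort": joint torques, N m; "ee_pos": TCP position; "tool_rot": TCP orientation; "ft_force": force on the tool from outside, world axes, zero at the start; "wrist_torque": the same for the moment, N m; "grip_width": finger opening in m; "finger_force": force on a finger pad.
Only numpy, scipy, OpenCV 4.12 (cv2) and the standard library are available. Lean on these libraries where they do the work, as an engineer would, in place of code of your own. Each camera call takes 0.05 s, during which the arm holds its last target. There are 200 camera calls.

TASK

The last coaster is lying back on the slanted drying rest: stand it upright on its edge in the empty slot of the coaster caddy and let go of it. Then take the caddy by its centre handle, lift it about 10 cm off the worktop and finish while holding it there, still and level with both coasters in their slots, so that the worktop can be wiped beneath it. Do not tip the caddy on the way, and do not push the other things on the worktop about.

Things in the scene. Friction and masses are not known exactly. Their poses are not given: they have to be found in the camera images.
- coaster: Loose coaster: square tile 90 x 90 x 10 mm, white ceramic with a blue ring on one face, cork on the other, about 0.12 kg. Origin: middle of its bottom edge. Own x: through the thickness, towards the ceramic face; y: along the bottom edge; z: to the top edge, 90 mm away. Starts lying back 0.70 rad from vertical on the rest, top edge towards the robot's left, ceramic face up and to the right.
- coaster_center (a point): Centre of the loose coaster (its own z = 45 mm). On the rest, its lower 52 mm is carried from beneath by two wires 33 mm either side of its middle; the upper 35 mm stands free on both faces, to be pinched across the 10 mm thickness.
- coaster_b: A second coaster, the same as the first, loose, already standing in the caddy's full slot. Origin and axes as for the first coaster.
- coaster_b_center (a point): Centre of the second coaster (its own z = 45 mm).
- caddy: The coaster caddy, loose, about 0.35 kg empty: a brown wooden base 150 (x) x 112 (y) x 10 mm with a wooden centre handle and a wire slot on each side of it. Origin: centre of the underside; z up; x: from the empty slot (-x) to the full slot (+x). At the start x points roughly to the robot's left, the empty slot being the right-hand one.
- empty_slot (a point): Floor centre of the empty slot, 55 mm from the caddy's centre along its -x, 10 mm above its underside; axes as the caddy's. Takes a coaster upright, thickness along the caddy's x. 16 mm wide between two wire hoops 68 mm long in y, flared to 26 mm at their tops, 49 mm above the slot floor. Low end stops leave 101 mm along y.
- full_slot (a point): Floor centre of the other slot, which is the same, 55 mm from the caddy's centre along its +x.
- caddy_handle (a point): Grip point of the centre handle, on the caddy's axis 112 mm above its underside. The handle is an upright wooden plate 14 mm thick (along the caddy's x) and 44 to 48 mm wide (along y), its top 131 mm above the underside; 43 mm is free between it and each coaster.
- rest: Fixed slanted drying rest, light wood and wire: base 90 (x) x 104 (y) x 8 mm with a lip 22 mm high along its +x edge, which is on the right. Origin: centre of the underside. The coaster's bottom edge stands on the base against the lip, at x = 22 mm. Two wires carry its lower face, tops 46 mm above the worktop; between them it is open.
- green_mug: Bystander: two-tone mug, green above and white below, 101 mm tall. Leave it alone.
- lemon: Bystander: yellow lemon, 71 mm long. Leave it alone.
- pepper_mill: Bystander: brown wooden pepper mill, 170 mm tall. Leave it alone.
- salt_shaker: Bystander: glass salt shaker with a grey cap, 90 mm tall. Leave it alone.
- spice_jar: Bystander: glass spice jar with a red cap, 106 mm tall. Leave it alone.
- mandarin: Bystander: orange mandarin, 58 mm wide. Leave it alone.

How it is judged:
On the way, in this order (a step that is already met when the one before it is completed fails the run):
1. the coaster stands upright on its edge in the empty slot, let go, with the caddy still on the worktop (x of coaster_center in the frame of empty_slot between -0.012 and 0.012 m and y of coaster_center in the frame of empty_slot between -0.012 and 0.012 m and z of coaster_center in the frame of empty_slot between 0.038 and 0.052 m and angle between the x axis of coaster and the x axis of caddy, either way round below 0.3 rad and contact force between coaster and the fingers below 0.1 N and height (world z) of caddy below 0.01 m and linear speed of coaster below 0.05 m/s), for 0.2 s.
2. the caddy is lifted clear by its handle, level, with both coasters in it (height (world z) of caddy between 0.06 and 0.2 m and angle between caddy's own z axis and vertical below 0.12 rad and contact force between caddy and the fingers above 1 N and x of coaster_center in the frame of empty_slot between -0.012 and 0.012 m and y of coaster_center in the frame of empty_slot between -0.012 and 0.012 m and z of coaster_center in the frame of empty_slot between 0.038 and 0.052 m and angle between the x axis of each of coaster, coaster_b and the x axis of caddy, either way round below 0.3 rad and x of coaster_b_center in the frame of full_slot between -0.012 and 0.012 m and y of coaster_b_center in the frame of full_slot between -0.012 and 0.012 m and z of coaster_b_center in the frame of full_slot between 0.038 and 0.052 m), for 0.2 s.
At the end, for the whole second after the job is handed in: Caddy held in the fingers (neither coaster touched), 60 to 200 mm above the worktop, within 0.12 rad of level, under 0.03 m/s and 0.15 rad/s, touching nothing else; both coasters in their slots: centre within 12 mm, seated within 7 mm, parallel within 0.3 rad (all of step 2 and contact force between each of coaster, coaster_b and the fingers below 0.1 N and linear speed of caddy below 0.03 m/s and angular speed of caddy below 0.15 rad/s and contact force between caddy and rest below 0.1 N and contact force between caddy and green_mug below 0.1 N and contact force between caddy and lemon below 0.1 N and contact force between caddy and pepper_mill below 0.1 N and contact force between caddy and salt_shaker below 0.1 N and contact force between caddy and spice_jar below 0.1 N and contact force between caddy and mandarin below 0.1 N); the arm keeps its last pose, push and grip.
It fails at once if the caddy is tipped by more than 0.35 rad (angle between caddy's own z axis and vertical above 0.35 rad).
It fails at once if a bystander is moved by more than 40 mm (distance of any of green_mug, lemon, pepper_mill, salt_shaker, spice_jar, mandarin from where it was at the start of the episode above 0.04 m).
It also fails if it takes over 48 s, if anything falls off the work surface, if the arm or the gripper's body presses on something with over 40 N, if the wrist force passes 120 N, or if a joint passes its speed limit or range.

## Working session

There is one attempt and no reset: what is moved stays moved. The work goes in short steps, Python scripts to look and compute and a tool call to move; the robot and the scene stay as the last step left them, time stands still between calls to the robot, and variables do not carry over. Pictures are saved under pics/ and viewed, at most 13 in all, crops included, and the job is handed in when it is done.

Besides the shell and the picture viewer there is one more tool, called after "Call:" as name(argument=value, ...), one argument or row to a line, values as JSON. step_arm: Moves the arm, as the interface text tells. Its arguments: {"type":"object","properties":{"increments":{"type":"array","items":{"type":"array","items":{"type":"number"}}},"force":{"type":"number"}},"required":["increments"]}

```bash
mkdir -p pics; ls; python3 - <<'E'
from plant import bot
import cv2,numpy as np
s=bot.observe(); print({k:np.round(v,3) for k,v in s.items()})
for n in ("top","side"):
    c=bot.camera(n); cv2.imwrite(f"pics/{n}0.png",c["color"][:,:,::-1])
    print(n,c["fx"],c["fy"],c["cx"],c["cy"]); print(np.round(c["camera_from_world"],4).tolist())
c=bot.camera("wrist");print(np.round(c["hand_eye"],4).tolist())
E
```

```text
pics
{'time': np.float64(0.0), 'q': array([-1.196,  0.494,  1.346,  0.   ,  1.303, -0.095]), 'joint_vel': array([ 0.001, -0.   , -0.   ,  0.002,  0.   ,  0.001]), 'effort': array([ 1.0000e-03, -8.7882e+01, -3.8185e+01,  7.1000e-02,  5.3000e-02,
       -0.0000e+00]), 'ee_pos': array([ 0.283, -0.557,  0.221]), 'tool_rot': array([ 0.973,  0.233, -0.   , -0.001]), 'ft_force': array([ 0.263, -1.198, -0.129]), 'wrist_torque': array([ 0.021, -0.019, -0.003]), 'finger_force': np.float64(0.0), 'grip_width': np.float64(0.092)}
top 403.51786212522074 403.51786212522074 318.13545052082407 199.67843069903608
[[0.0026, -0.9998, 0.0186, 0.044], [-0.999, -0.0034, -0.044, 0.5054], [0.0441, -0.0184, -0.9989, 1.1598], [0.0, 0.0, 0.0, 1.0]]
side 418.6584063927276 418.6584063927276 316.7325148067065 194.63501157780507
[[0.9946, -0.1036, 0.0093, -0.5005], [-0.0442, -0.5022, -0.8636, 0.1324], [0.0941, 0.8585, -0.5041, 0.9017], [0.0, 0.0, 0.0, 1.0]]
[[-0.0009, -0.9724, -0.2335, 0.065], [1.0, -0.0008, -0.0007, 0.0001], [0.0005, -0.2335, 0.9724, -0.163], [0.0, 0.0, 0.0, 1.0]]
```

View pics/top0.png

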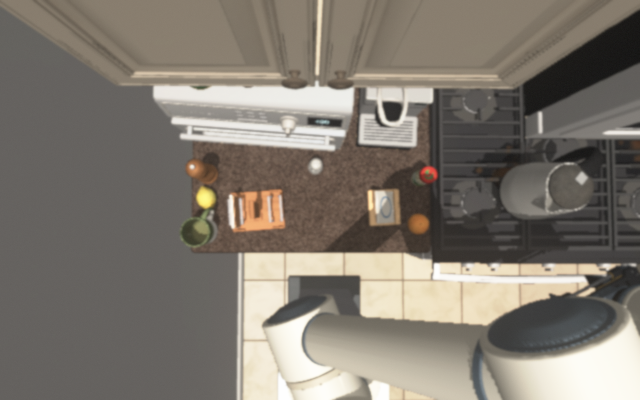

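View pics/side0.png

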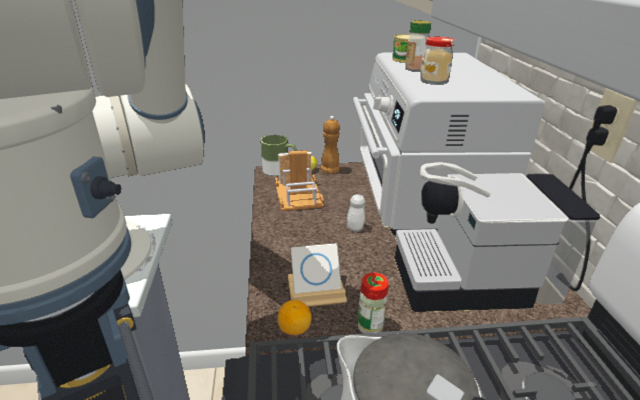

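The top view shows the rest and coaster at about (385,207) and the caddy at about (257,210), with the mug and lemon to its left. In the side view the coaster is at about (317,270) and the caddy at about (300,180). I'll enlarge both.

```bash
cat > h.py <<'E'
import numpy as np,cv2
from plant import bot
from scipy.spatial.transform import Rotation as R
def cam(n):
    s=bot.observe(); c=bot.camera(n)
    if n=="wrist":
        T=np.eye(4);T[:3,:3]=R.from_quat(s["tool_rot"]).as_matrix();T[:3,3]=s["ee_pos"]
        c["camera_from_world"]=np.linalg.inv(T@c["hand_eye"])
    return c
def ray(c,uv):
    M=np.linalg.inv(c["camera_from_world"]); d=M[:3,:3]@[(uv[0]-c["cx"])/c["fx"],(uv[1]-c["cy"])/c["fy"],1]
    return M[:3,3],d/np.linalg.norm(d)
def plane(c,uv,z):
    o,d=ray(c,uv); return o+d*(z-o[2])/d[2]
def tri(*cu):
    A=np.zeros((3,3));b=np.zeros(3);P=[]
    for c,uv in cu:
        o,d=ray(c,uv);Q=np.eye(3)-np.outer(d,d);A+=Q;b+=Q@o;P.append((o,Q))
    p=np.linalg.solve(A,b); return p,[round(float(np.linalg.norm(Q@(p-o))),4) for o,Q in P]
def proj(c,p):
    q=c["camera_from_world"]@np.append(p,1); return np.array([c["fx"]*q[0]/q[2]+c["cx"],c["fy"]*q[1]/q[2]+c["cy"]])
E
python3 - <<'E'
import cv2,numpy as np
t=cv2.imread("pics/top0.png");s=cv2.imread("pics/side0.png")
f=lambda im,x,y,w,h:cv2.resize(im[y:y+h,x:x+w],(w*5,h*5),interpolation=cv2.INTER_CUBIC)
a=f(t,220,180,75,60);b=f(t,360,180,50,60)
c=f(s,270,140,60,75);d=f(s,280,238,75,75)
top=np.hstack([a,b]);bot=np.hstack([c,d]);
W=max(top.shape[1],bot.shape[1]);pad=lambda i:np.pad(i,((0,0),(0,W-i.shape[1]),(0,0)))
o=np.vstack([pad(top),pad(bot)]);print(o.shape);cv2.imwrite("pics/crop1.png",o[:,:800])
cv2.imwrite("pics/crop1.png",cv2.resize(o,None,fx=.88,fy=.88,interpolation=cv2.INTER_AREA)) 
E
```

```text
(675, 675, 3)
```

View pics/crop1.png

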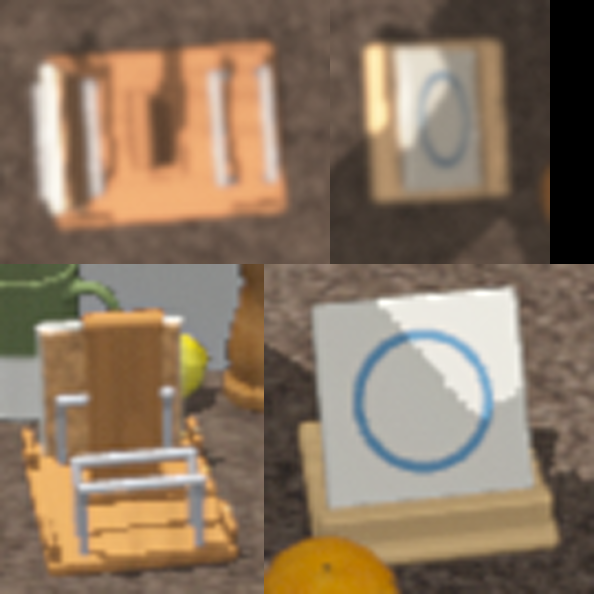

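The crop shows the caddy base corners in the top view at about (282,189.5), (285,227.7) and (232.5,231.8). The coaster's top edge runs from (374.8,190.9) to (376.8,223.2) in the top view and from (337,244) to (291,248) in the side view.

```bash
python3 - <<'E'
from h import *
t=cam("top");s=cam("side");np.set_printoptions(precision=4,suppress=True)
for n,a,b in [("top far",(374.8,190.9),(337,243.9)),("top near",(376.8,223.2),(291.1,248)),("ring",(386.1,207.3),(316.1,268.9))]:
    print(n,*tri((t,a),(s,b)))
for n,z,c,L in [("caddy top",.01,t,[(281.8,189.5),(285,227.7),(232.5,231.8)]),("rest base",.022,t,[(473.2-0,0)])]:
    for p in L: print(n,plane(c,p,z))
print("lip hi",plane(t,(360+(502-330)/4.4,180+42/4.4),.022),plane(t,(360+(508-330)/4.4,180+192/4.4),.022))
print("rest left",plane(t,(360+(365-330)/4.4,180+45/4.4),.008),plane(t,(360+(372-330)/4.4,180+200/4.4),.008))
print("handle top",tri((t,(220+160/4.4,180+130/4.4)),(s,(270+122/4.4,140+(315-264)/4.4))))
b=bot.observe();T=R.from_quat(b["tool_rot"]).as_matrix();print(T)
E
```

```text
top far [ 0.529  -0.109   0.0779] [0.002, 0.002]
top near [ 0.4398 -0.1139  0.0781] [0.0013, 0.0013]
ring [ 0.4846 -0.1452  0.049 ] [0.0018, 0.0018]
caddy top [0.5345 0.151  0.01  ]
caddy top [0.4239 0.141  0.01  ]
caddy top [0.4118 0.292  0.01  ]
rest base [ 1.0976 -0.4116  0.022 ]
lip hi [ 0.5349 -0.188   0.022 ] [ 0.4366 -0.1913  0.022 ]
rest left [ 0.5335 -0.0999  0.008 ] [ 0.4309 -0.1042  0.008 ]
handle top (array([0.4746, 0.2073, 0.1342]), [0.0008, 0.0008])
[[ 0.8917  0.4527 -0.0002]
 [ 0.4527 -0.8917  0.0006]
 [ 0.0001 -0.0006 -1.    ]]
```

The cross-checks hold: the coaster's top edge is at z≈0.078 (expected about 0.077), the caddy's near edge measures 151 mm, and the handle top is at 0.134. I'll move over the rest and square the tool up.

Call:
step_arm(
  increments=[
    [0, 0, 0, 0.166, -0.138, -0.013, -0.1],
    [0, 0, 0, 0.166, -0.138, -0.013, -0.1],
    [0, 0, 0, 0.166, -0.138, -0.013, -0.1],
    [0, 0, 0, 0.166, -0.138, -0.013, -0.1],
    [0, 0, 0, 0.166, -0.138, -0.013, -0.1],
  ],
)

```text
time: 0.67
ee_pos: [0.3473, -0.4072, 0.2317]
tool_rot: [0.973, 0.233, -0.0, -0.0]
ft_force: [0.2, -0.8, 0.5]
grip_width: 0.0606
finger_force: 0.0
```

Call:
step_arm(
  increments=[
    [0, 0, 0, 0.166, -0.138, -0.013, -0.1],
    [0, 0, 0, 0.166, -0.138, -0.013, -0.1],
    [0, 0, 0, 0.166, -0.138, -0.013, -0.1],
    [0, 0, 0, 0.166, -0.138, -0.013, -0.1],
    [0, 0, 0, 0.166, -0.138, -0.013, -0.1],
  ],
)

```text
time: 1.08
ee_pos: [0.4116, -0.2585, 0.2416]
tool_rot: [0.973, 0.233, 0.0, 0.0]
ft_force: [1.5, -1.4, 0.2]
grip_width: 0.0411
finger_force: 0.0
```

Call:
step_arm(
  increments=[
    [0, 0, 0, 0.166, -0.138, -0.013, -0.1],
    [0, 0, 0, 0.166, -0.138, -0.013, -0.1],
    [0, 0, 0, 0.166, -0.138, -0.013, -0.1],
    [0, 0, 0, 0.166, -0.138, -0.013, -0.1],
    [0, 0, 0, 0.166, -0.138, -0.013, -0.1],
  ],
)

```text
time: 1.5
ee_pos: [0.4757, -0.1098, 0.2514]
tool_rot: [0.973, 0.233, 0.0, 0.0]
ft_force: [0.8, -0.1, -0.3]
grip_width: 0.041
finger_force: 0.0
```

Call:
step_arm(
  increments=[
    [0, 0, 0.164, 0, 0, 0, -0.1],
    [0, 0, 0.164, 0, 0, 0, -0.1],
    [0, 0, 0.164, 0, 0, 0, -0.1],
    [0, 0, 0.164, 0, 0, 0, -0.1],
    [0, 0, 0.164, 0, 0, 0, -0.1],
  ],
)

```text
time: 1.92
ee_pos: [0.4754, -0.1112, 0.2511]
tool_rot: [1.0, 0.018, -0.0, 0.0]
ft_force: [0.2, -0.0, -0.5]
grip_width: 0.0416
finger_force: 0.0
```

```bash
cat >> h.py <<'E'
def plan(pos,Rt):
    "shift (tool axes now, /0.15) first, then turn (/30deg) in place"
    s=bot.observe();Rn=R.from_quat(s["tool_rot"])
    print("shift",np.round(Rn.inv().apply(np.array(pos)-s["ee_pos"])/.15,3),"turn",np.round((Rn.inv()*Rt).as_rotvec()/np.radians(30),3))
E
python3 - <<'E'
from h import *
s=bot.observe();print(s["time"],s["q"],s["ee_pos"],s["grip_width"]);print(np.round(R.from_quat(s["tool_rot"]).as_matrix(),3))
c=cam("wrist");np.savez("w1.npz",**c);cv2.imwrite("pics/w1.png",c["color"][:,:,::-1])
E
```

```text
1.9167 [-3.52138999e-01  2.69804067e-01  1.63068440e+00 -7.43307350e-05
  1.24119634e+00  1.18208319e+00] [ 0.47538113 -0.1112104   0.25114733] 0.04157252110990854
[[ 0.999  0.037 -0.   ]
 [ 0.037 -0.999 -0.   ]
 [-0.     0.    -1.   ]]
```

View pics/w1.png

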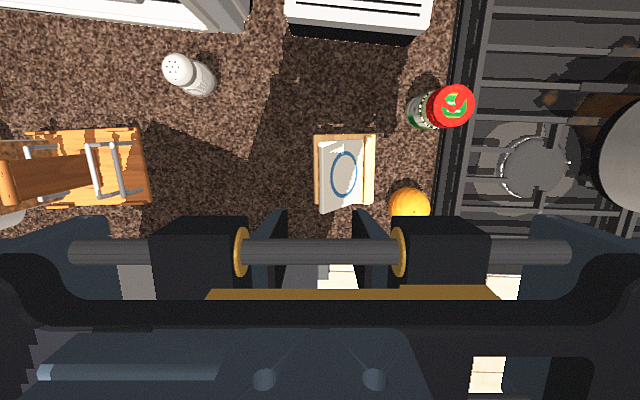

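The wrist view shows the coaster at about (340,175) with its top edge on the left, from (320,137) to (323,213). The caddy's empty-slot hoops are at about (90–145, 140–200). I'll fit the coaster corners with masks.

```bash
python3 - <<'E'
from h import *
np.set_printoptions(precision=4,suppress=True)
w=dict(np.load("w1.npz"));t=cam("top");s=cam("side")
def quad(c,x0,y0,x1,y1,vmin=110,smax=50):
    im=c["color"][y0:y1,x0:x1];h=cv2.cvtColor(im,cv2.COLOR_RGB2HSV).astype(int)
    m=(((h[...,1]<smax)&(h[...,2]>vmin))|((h[...,0]>95)&(h[...,0]<125)&(h[...,2]>90))).astype(np.uint8)
    m=cv2.morphologyEx(m,cv2.MORPH_OPEN,np.ones((3,3)))
    cs,_=cv2.findContours(m,cv2.RETR_EXTERNAL,cv2.CHAIN_APPROX_NONE);k=max(cs,key=cv2.contourArea)
    q=cv2.approxPolyN(cv2.convexHull(k),4,ensure_convex=True).reshape(-1,2)+[x0,y0]
    print(cv2.contourArea(k),q.tolist());return q
qw=quad(w,300,125,385,222);qs=quad(s,280,238,350,300);qt=quad(t,365,183,405,230)
# order: far-top, near-top, near-bottom, far-bottom
def o(q,kind):
    q=q.astype(float)
    if kind=="s": r=q[np.argsort(q[:,1])];a=r[:2];b=r[2:]; a=a[np.argsort(-a[:,0])];b=b[np.argsort(b[:,0])]
    else: r=q[np.argsort(q[:,0])];a=r[:2];b=r[2:];a=a[np.argsort(a[:,1])];b=b[np.argsort(-b[:,1])]
    return np.vstack([a,b])
qw,qs,qt=o(qw,"w"),o(qs,"s"),o(qt,"t")
P=[]
for i in range(4):
    p,e=tri((w,qw[i]+.0),(s,qs[i]));p2,e2=tri((t,qt[i]),(s,qs[i]));P.append(p);print(p,e,p2,e2)
print("centre",np.mean(P,0),"lengths",[np.linalg.norm(P[i]-P[i-1]) for i in range(4)])
E
```

```text
2787.0 [[362, 140], [362, 203], [320, 214], [318, 140]]
2088.0 [[341, 288], [293, 293], [290, 247], [337, 242]]
1062.5 [[404, 183], [404, 229], [374, 229], [385, 183]]
[ 0.5303 -0.108   0.0819] [0.0007, 0.0007] [ 0.537  -0.1317  0.1   ] [0.0099, 0.0099]
[ 0.4389 -0.1135  0.0803] [0.0001, 0.0001] [ 0.4309 -0.1069  0.0757] [0.0083, 0.0083]
[ 0.4399 -0.1753  0.02  ] [0.0004, 0.0004] [ 0.4306 -0.1974  0.0413] [0.0088, 0.0088]
[ 0.5308 -0.1691  0.0188] [0.0011, 0.0011] [ 0.5394 -0.1958  0.0439] [0.0125, 0.0125]
centre [ 0.485  -0.1415  0.0502] lengths [np.float64(0.08790817585985185), np.float64(0.09159185546380517), np.float64(0.08636315616534324), np.float64(0.09119206092374384)]
```

The wrist and side views give a face 88–91 mm square, centred at (0.485,-0.1415,0.050). The text implies z≈0.049, so this agrees. Next I plan the tilt and then the approach.

```bash
cat >> h.py <<'E'
def toolR(yaw,tilt):
    "tool x = (cos yaw, sin yaw,0); tool z leans to -y by tilt from straight down"
    return R.from_euler("z",yaw,degrees=True)*R.from_euler("x",-tilt)*R.from_euler("x",np.pi)
def plan2(pts,Rt):
    "turn in place first, then shifts in target axes"
    s=bot.observe();Rn=R.from_quat(s["tool_rot"])
    print("turn",np.round((Rn.inv()*Rt).as_rotvec()/np.radians(30),3));a=s["ee_pos"]
    for p in pts: print("shift",np.round(Rt.inv().apply(np.array(p)-a)/.15,3));a=np.array(p)
E
python3 - <<'E'
from h import *
Rt=toolR(3,.7);print(np.round(Rt.as_matrix(),3))
g=np.array([.484,-.1255,.061]);plan2([g-.07*Rt.as_matrix()[:,2],g],Rt)
E
```

```text
[[ 0.999  0.04   0.034]
 [ 0.052 -0.764 -0.643]
 [ 0.     0.644 -0.765]]
turn [-1.337  0.007 -0.018]
shift [ 0.052 -0.742  0.566]
shift [-0.    -0.     0.467]
```

Call:
step_arm(
  increments=[
    [-0.167, 0.001, -0.002, 0, 0, 0, -0.1],
    [-0.167, 0.001, -0.002, 0, 0, 0, -0.1],
    [-0.167, 0.001, -0.002, 0, 0, 0, -0.1],
    [-0.167, 0.001, -0.002, 0, 0, 0, -0.1],
    [-0.167, 0.001, -0.002, 0, 0, 0, -0.1],
  ],
)

```text
time: 2.48
ee_pos: [0.4759, -0.1113, 0.2519]
tool_rot: [0.975, 0.024, 0.007, 0.219]
ft_force: [0.1, -0.1, -0.9]
grip_width: 0.0409
finger_force: 0.0
```

Call:
step_arm(
  increments=[
    [-0.167, 0.001, -0.002, 0, 0, 0, -0.1],
    [-0.167, 0.001, -0.002, 0, 0, 0, -0.1],
    [-0.167, 0.001, -0.002, 0, 0, 0, -0.1],
    [0, 0, 0, 0, 0, 0, -0.1],
  ],
)

```text
time: 2.82
ee_pos: [0.4749, -0.1101, 0.2499]
tool_rot: [0.938, 0.026, 0.008, 0.345]
ft_force: [-0.2, -0.4, -1.5]
grip_width: 0.0412
finger_force: 0.0
```

Call:
step_arm(
  increments=[
    [0, 0, 0, 0.01, -0.15, 0.113, -0.1],
    [0, 0, 0, 0.01, -0.15, 0.113, -0.1],
    [0, 0, 0, 0.01, -0.15, 0.113, -0.1],
    [0, 0, 0, 0.01, -0.15, 0.113, -0.1],
    [0, 0, 0, 0.01, -0.14, 0.113, -0.1],
  ],
)

```text
time: 3.23
ee_pos: [0.4817, -0.0805, 0.1137]
tool_rot: [0.94, 0.024, 0.008, 0.341]
ft_force: [0.7, -0.8, 0.4]
grip_width: 0.0406
finger_force: 0.0
```

```bash
python3 - <<'E'
from h import *
s=bot.observe();print(s["time"],s["q"],s["ee_pos"],s["ft_force"])
Rt=toolR(3,.7);g=np.array([.484,-.1255,.061]);plan2([g],Rt)
c=cam("wrist");np.savez("w2.npz",**c);cv2.imwrite("pics/w2.png",c["color"][:,:,::-1])
for n,p in [("centre",[.4848,-.1377,.0465]),("tcp",g)]: print(n,proj(c,p))
E
```

```text
3.2333 [ 0.16826192  0.59682252  1.85918471 -0.86376858  0.99353709  2.29247255] [ 0.48167095 -0.08045498  0.1136676 ] [ 0.72723208 -0.77429325  0.36049144]
turn [-0.007  0.003 -0.002]
shift [-0.     0.004  0.462]
centre [320.00307793 201.88490611]
tcp [319.97184398 207.56386928]
```

View pics/w2.png

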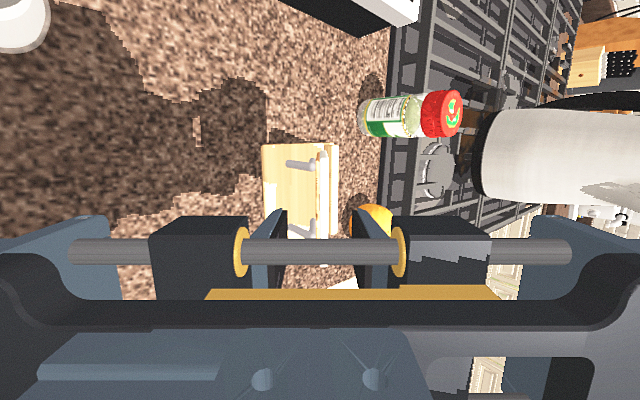

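The view is edge-on along the coaster. It lies at columns of about 317–338 between the fingers, with the wires at rows 165 and 230. The alignment is good, so I'll advance and grip.

Call:
step_arm(
  increments=[
    [0, 0, 0, 0, 0, 0.115, -0.1],
    [0, 0, 0, 0, 0, 0.115, -0.1],
    [0, 0, 0, 0, 0, 0.115, -0.1],
    [0, 0, 0, 0, 0, 0.117, -0.1],
    [0, 0, 0, 0, 0, 0, -0.1],
  ],
)

```text
time: 3.7
ee_pos: [0.4833, -0.1271, 0.0611]
tool_rot: [0.939, 0.023, 0.007, 0.342]
ft_force: [-1.2, 0.3, 0.3]
grip_width: 0.0412
finger_force: 0.0
```

Call:
step_arm(
  increments=[
    [0, 0, 0, 0, 0, 0, -1],
    [0, 0, 0, 0, 0, 0, -1],
    [0, 0, 0, 0, 0, 0, -1],
    [0, 0, 0, 0, 0, 0, -1],
    [0, 0, 0, 0, 0, 0, -1],
  ],
  force=15,
)

```text
time: 4.12
ee_pos: [0.4842, -0.1248, 0.0624]
tool_rot: [0.939, 0.023, 0.009, 0.343]
ft_force: [-0.3, -3.1, 6.4]
grip_width: 0.0104
finger_force: 2.9
```

Call:
step_arm(
  increments=[
    [0, 0, 0, 0, 0, 0, -1],
    [0, 0, 0, 0, 0, 0, -1],
    [0, 0, 0, 0, 0, 0, -1],
  ],
)

```text
time: 4.37
ee_pos: [0.4842, -0.1253, 0.0625]
tool_rot: [0.939, 0.023, 0.009, 0.343]
ft_force: [0.0, -2.4, 7.4]
grip_width: 0.0099
finger_force: 15.0
```

Call:
step_arm(
  increments=[
    [0, 0, 0, 0, 0, -0.1, -1],
    [0, 0, 0, 0, 0, -0.2, -1],
    [0, 0, 0, 0, 0, -0.25, -1],
    [0, 0, 0, 0, 0, -0.25, -1],
    [0, 0, 0, 0, 0, -0.25, -1],
  ],
)

```text
time: 4.78
ee_pos: [0.4779, -0.0224, 0.1835]
tool_rot: [0.939, 0.023, 0.008, 0.342]
ft_force: [2.4, -0.4, -0.7]
grip_width: 0.0101
finger_force: 15.0
```

Call:
step_arm(
  increments=[
    [0.17, 0, 0, 0, 0, -0.2, -1],
    [0.17, 0, 0, 0, 0, 0, -1],
    [0.17, 0, 0, 0, 0, 0, -1],
    [0.17, 0, 0, 0, 0, 0, -1],
    [0.17, 0, 0, 0, 0, 0, -1],
  ],
)

```text
time: 5.2
ee_pos: [0.478, -0.0038, 0.2061]
tool_rot: [0.992, 0.025, 0.005, 0.125]
ft_force: [0.6, -1.1, -1.1]
grip_width: 0.0099
finger_force: 15.0
```

Call:
step_arm(
  increments=[
    [0.17, 0, 0, 0, 0, 0, -1],
    [0.17, 0, 0, 0, 0, 0, -1],
    [0.17, 0, 0, 0, 0, 0, -1],
    [0, 0, 0, 0, 0, 0, -1],
  ],
)

```text
time: 5.53
ee_pos: [0.4781, -0.0059, 0.2057]
tool_rot: [1.0, 0.024, 0.001, -0.009]
ft_force: [0.5, -1.6, -1.3]
grip_width: 0.0099
finger_force: 15.0
```

```bash
python3 - <<'E'
from h import *
s=bot.observe();print(s["time"],s["q"],s["ee_pos"],s["grip_width"],s["finger_force"])
plan2([[.475,.06,.25]],toolR(4.9,0))
c=cam("wrist");np.savez("w3.npz",**c)
t=cam("side")
f=lambda im,x,y,w,h,k:cv2.resize(im[y:y+h,x:x+w],(w*k,h*k),interpolation=cv2.INTER_CUBIC)
a=f(c["color"],0,90,240,150,3)
b=f(t["color"],250,120,180,100,4)
o=np.vstack([a,b[:150*2]]) if 0 else a
cv2.imwrite("pics/w3.png",a[:,:,::-1]);np.savez("s3.npz",**t)
E
```

```text
5.5333 [-0.15030789  0.30757435  1.71906011  0.01979573  1.11600678  1.36437043] [ 0.47809627 -0.00592929  0.20570511] 0.009890861903438387 14.99907374382019
turn [-0.034 -0.005 -0.073]
shift [ 0.017 -0.44  -0.295]
```

View pics/w3.png

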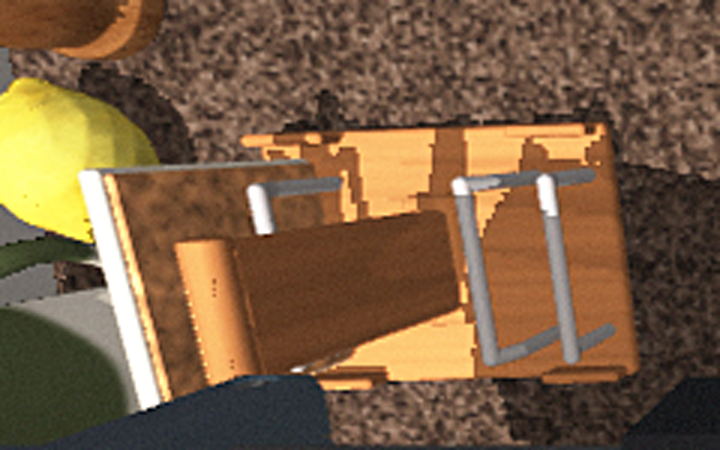

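The crop (scale 3, rows offset 90) shows the empty-slot hoop corners in image pixels at (182,149), (191,210), (154,152) and (163,210). The base's right corners are at (201,132) and (212,214). I'll triangulate these with the side view.

```bash
python3 - <<'E'
from h import *
np.set_printoptions(precision=4,suppress=True)
w=dict(np.load("w3.npz"));s=dict(np.load("s3.npz"))
H={}
for n,a,b in [("outer far",(182,149.3),(316.1,189.1)),("outer near",(190.7,210),(287.7,190.7)),("inner far",(153.7,151.7),(314.3,183)),("inner near",(163.3,210),(287,183.9))]:
    p,e=tri((w,a),(s,b));H[n]=plane(w,a,.059);print(n,p,e,"at .059",H[n])
v=list(H.values());print("slot mid",np.mean(v,0),"yaw",[np.degrees(np.arctan2(*(a-b)[[1,0]])) for a,b in [(v[0],v[1]),(v[2],v[3])]])
B=[plane(w,p,.01) for p in [(201.3,131.7),(212.3,214)]];d=B[0]-B[1];L=np.linalg.norm(d);u=d/L;n=np.array([-u[1],u[0],0])
print("base edge",B,L,np.degrees(np.arctan2(d[1],d[0])),"slot from base",np.mean(B,0)+.020*n,"caddy",np.mean(B,0)+.075*n)
# handle top: crop corners
for p in [(59,171),(78,169)]: print("handle corner .131",plane(w,p,.131))
# orange wooden handle outline in side for z check
print("handle top side left/right at z.131",plane(s,(288.5,152.5),.131),plane(s,(306.5,151.5),.131))
E
```

```text
outer far [0.5164 0.1533 0.0541] [0.0007, 0.0007] at .059 [0.5161 0.151  0.059 ]
outer near [0.4454 0.1468 0.0565] [0.0, 0.0] at .059 [0.4462 0.1456 0.059 ]
inner far [0.5136 0.1846 0.0551] [0.0021, 0.0021] at .059 [0.5119 0.183  0.059 ]
inner near [0.4448 0.1778 0.059 ] [0.0003, 0.0003] at .059 [0.4446 0.1779 0.059 ]
slot mid [0.4797 0.1644 0.059 ] yaw [np.float64(4.456226992660871), np.float64(4.329070416930686)]
base edge [array([0.5351, 0.1497, 0.01  ]), array([0.4268, 0.1403, 0.01  ])] 0.10870699805560108 4.927363303455791 slot from base [0.4793 0.1649 0.01  ] caddy [0.4745 0.2197 0.01  ]
handle corner .131 [0.4983 0.2243 0.131 ]
handle corner .131 [0.5009 0.2071 0.131 ]
handle top side left/right at z.131 [0.4522 0.2108 0.131 ] [0.4981 0.2131 0.131 ]
```

The slot is consistent from the hoops and the base edge: (0.4795,0.1647), yaw 4.7°, hoop tops at about 0.055–0.059. I'll move over it.

```bash
python3 - <<'E'
from h import *
plan2([[.4793,.1647,.2],[.4793,.1647,.077]],toolR(4.7,0))
E
```

```text
turn [-0.021 -0.001 -0.066]
shift [ 0.105 -1.129  0.035]
shift [ 0.   -0.    0.82]
```

Call:
step_arm(
  increments=[
    [-0.02, 0, -0.066, 0, 0, 0, -1],
    [0, 0, 0, 0.02, -0.22, 0.007, -1],
    [0, 0, 0, 0.02, -0.22, 0.007, -1],
    [0, 0, 0, 0.02, -0.22, 0.007, -1],
    [0, 0, 0, 0.02, -0.22, 0.007, -1],
  ],
)

```text
time: 6.05
ee_pos: [0.4778, 0.1303, 0.2012]
tool_rot: [0.999, 0.044, 0.001, 0.0]
ft_force: [0.3, -0.2, -0.9]
grip_width: 0.0101
finger_force: 15.0
```

Call:
step_arm(
  increments=[
    [0, 0, 0, 0.025, -0.249, 0.007, -1],
    [0, 0, 0, 0, 0, 0.1, -1],
    [0, 0, 0, 0, 0, 0, -1],
  ],
)

```text
time: 6.3
ee_pos: [0.4774, 0.168, 0.1836]
tool_rot: [0.999, 0.046, -0.0, 0.0]
ft_force: [-1.2, -1.2, -2.2]
grip_width: 0.0101
finger_force: 15.0
```

```bash
python3 - <<'E'
from h import *
s=bot.observe();print(s["time"],s["ee_pos"],s["finger_force"],s["ft_force"])
plan2([[.4793,.1647,.077]],toolR(4.7,0))
c=cam("side");w=cam("wrist");np.savez("s4.npz",**c)
f=lambda im,x,y,ww,h,k:cv2.resize(im[y:y+h,x:x+ww],(ww*k,h*k),interpolation=cv2.INTER_CUBIC)
o=np.hstack([f(c["color"],250,80,100,130,4),f(w["color"],215,90,130,173,3)[:519]][:1]+[f(w["color"],215,90,130,173,3)[:520] if 0 else cv2.resize(w["color"][90:263,215:345],(390,520))])
cv2.imwrite("pics/s4.png",o[:,:,::-1])
T=R.from_quat(s["tool_rot"]).as_matrix()
for d in [(-.045,0,.064),(.045,0,.064),(-.045,0,-.026),(.045,0,-.026)]: p=s["ee_pos"]+T@np.array(d);print(np.round(proj(c,p),1),((proj(c,p)-[250,80])*4).round())
E
```

```text
6.3 [0.47736447 0.16800271 0.18356009] 15.000035762786865 [-1.16658804 -1.17482413 -2.19174013]
turn [0.    0.002 0.017]
shift [0.011 0.023 0.71 ]
[281.4 165. ] [126. 340.]
[317.6 162.3] [270. 329.]
[280.2 130.4] [121. 201.]
[318. 128.] [272. 192.]
```

View pics/s4.png

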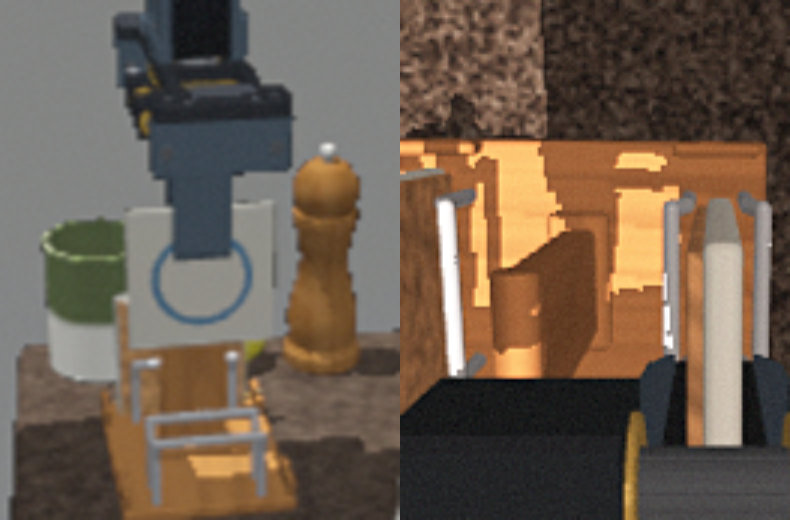

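The left half shows the held coaster upright above the slot, about 2–3 mm towards +x and 2 mm lower than predicted. The right half shows it centred between the hoop tops, which are at crop columns of about 672 and 762. I'll make a small correction and lower it.

```bash
python3 - <<'E'
from h import *
s=bot.observe();print(s["ee_pos"],s["ft_force"])
plan2([[.4765,.1667,.079]],toolR(4.7,0))
E
```

```text
[0.47819247 0.16593955 0.18509089] [ 0.21874842  0.16968273 -0.06376425]
turn [-0.001  0.     0.01 ]
shift [-0.011 -0.006  0.707]
```

Call:
step_arm(
  increments=[
    [0, 0, 0.01, -0.011, -0.004, 0, -1],
    [0, 0, 0, 0, 0, 0.16, -1],
    [0, 0, 0, 0, 0, 0.16, -1],
    [0, 0, 0, 0, 0, 0.16, -1],
    [0, 0, 0, 0, 0, 0.1, -1],
  ],
)

```text
time: 6.82
ee_pos: [0.4771, 0.1651, 0.0973]
tool_rot: [0.999, 0.039, 0.0, -0.001]
ft_force: [-0.1, -0.2, -1.4]
grip_width: 0.0097
finger_force: 15.0
```

Call:
step_arm(
  increments=[
    [0, 0, 0, 0, 0, 0.03, -1],
    [0, 0, 0, 0, 0, 0.03, -1],
    [0, 0, 0, 0, 0, 0.02, -1],
    [0, 0, 0, 0, 0, 0, -1],
    [0, 0, 0, 0, 0, 0, -1],
  ],
)

```text
time: 7.23
ee_pos: [0.4781, 0.1661, 0.0872]
tool_rot: [0.999, 0.039, 0.001, -0.001]
ft_force: [-0.4, 0.3, -0.9]
grip_width: 0.01
finger_force: 15.0
```

Call:
step_arm(
  increments=[
    [0, 0, 0, 0, 0, 0.02, -1],
    [0, 0, 0, 0, 0, 0.02, -1],
    [0, 0, 0, 0, 0, 0.01, -1],
    [0, 0, 0, 0, 0, 0.01, -1],
    [0, 0, 0, 0, 0, 0, -1],
  ],
)

```text
time: 7.65
ee_pos: [0.4777, 0.1662, 0.0774]
tool_rot: [0.999, 0.039, 0.001, -0.001]
ft_force: [0.1, -0.4, -0.9]
grip_width: 0.0101
finger_force: 15.0
```

```bash
python3 - <<'E'
from h import *
s=bot.observe();print(s["ee_pos"],s["ft_force"],s["wrist_torque"])
c=cam("side");w=cam("wrist")
o=np.hstack([cv2.resize(c["color"][110:220,250:340],(432,528),interpolation=cv2.INTER_CUBIC),cv2.resize(w["color"][90:266,225:345],(360,528),interpolation=cv2.INTER_CUBIC)])
cv2.imwrite("pics/s5.png",o[:,:,::-1])
E
```

```text
[0.47767838 0.16620499 0.07742095] [ 0.14858499 -0.40251283 -0.88171503] [ 0.02660665 -0.08967415 -0.04404106]
```

View pics/s5.png

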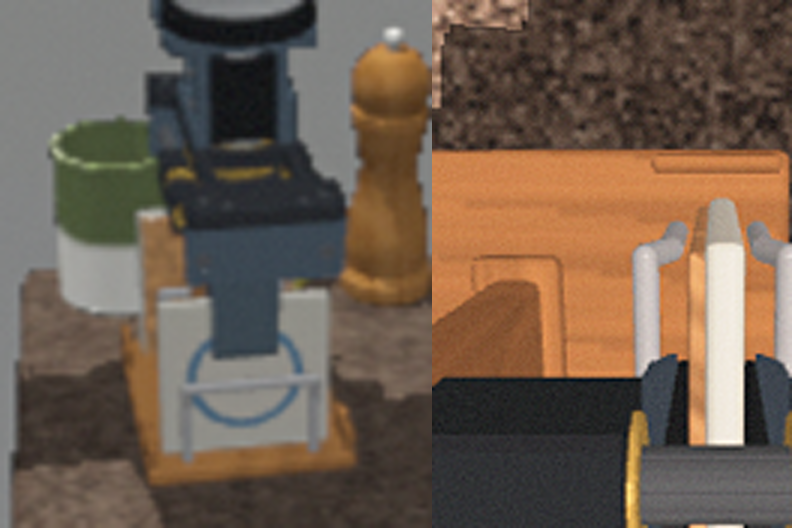

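The coaster is in the slot, centred between the hoops, and the fingertips are clear above the hoop bar (crop row 355 against 380). I'll lower to contact.

Call:
step_arm(
  increments=[
    [0, 0, 0, 0, 0, 0.007, -1],
    [0, 0, 0, 0, 0, 0, -1],
  ],
)

```text
time: 7.92
ee_pos: [0.4779, 0.1662, 0.0768]
tool_rot: [0.999, 0.039, 0.001, -0.001]
ft_force: [-1.5, -0.2, 9.8]
grip_width: 0.0095
finger_force: 15.0
```

Call:
step_arm(
  increments=[
    [0, 0, 0, 0, 0, 0.007, -1],
    [0, 0, 0, 0, 0, 0, -1],
  ],
)

```text
time: 8.08
ee_pos: [0.4781, 0.1663, 0.076]
tool_rot: [0.999, 0.039, 0.001, -0.001]
ft_force: [-0.9, -1.6, 14.7]
grip_width: 0.0095
finger_force: 15.0
```

It's seated, so I'll release to about 30 mm opening, let it settle, then rise straight up.

Call:
step_arm(
  increments=[
    [0, 0, 0, 0, 0, -0.007, -0.35],
    [0, 0, 0, 0, 0, 0, -0.35],
    [0, 0, 0, 0, 0, 0, -0.35],
    [0, 0, 0, 0, 0, 0, -0.35],
    [0, 0, 0, 0, 0, 0, -0.35],
  ],
)

```text
time: 8.5
ee_pos: [0.4775, 0.1662, 0.0762]
tool_rot: [0.999, 0.039, 0.0, -0.001]
ft_force: [-0.1, 0.3, -0.2]
grip_width: 0.0297
finger_force: 0.0
```

Call:
step_arm(
  increments=[
    [0, 0, 0, 0, 0, -0.05, -0.35],
    [0, 0, 0, 0, 0, -0.1, -0.35],
    [0, 0, 0, 0, 0, -0.2, -0.35],
    [0, 0, 0, 0, 0, -0.25, -0.35],
    [0, 0, 0, 0, 0, -0.25, -0.35],
  ],
)

```text
time: 8.92
ee_pos: [0.4767, 0.1657, 0.2055]
tool_rot: [0.999, 0.039, -0.0, -0.001]
ft_force: [0.8, 1.1, 0.2]
grip_width: 0.0296
finger_force: 0.0
```

Call:
step_arm(
  increments=[
    [0, 0, 0, 0, 0, -0.1, -0.1],
    [0, 0, 0, 0, 0, 0, -0.1],
    [0, 0, 0, 0, 0, 0, -0.1],
  ],
)

```text
time: 9.17
ee_pos: [0.4778, 0.1659, 0.2201]
tool_rot: [0.999, 0.039, 0.002, -0.001]
ft_force: [0.4, -0.1, -1.0]
grip_width: 0.0408
finger_force: 0.0
```

```bash
python3 - <<'E'
from h import *
s=bot.observe();print(s["time"],s["ee_pos"],s["ft_force"],s["grip_width"])
c=cam("side");w=cam("wrist");np.savez("w6.npz",**w);np.savez("s6.npz",**c)
o=np.hstack([cv2.resize(c["color"][120:220,260:340],(320,400),interpolation=cv2.INTER_CUBIC),cv2.resize(w["color"][70:270,120:360],(480,400),interpolation=cv2.INTER_CUBIC)])
cv2.imwrite("pics/s6.png",o[:,:,::-1])
E
```

```text
9.1667 [0.47776601 0.16593784 0.22009152] [ 0.40296297 -0.10529304 -1.02450676] 0.040780819506382474
```

View pics/s6.png

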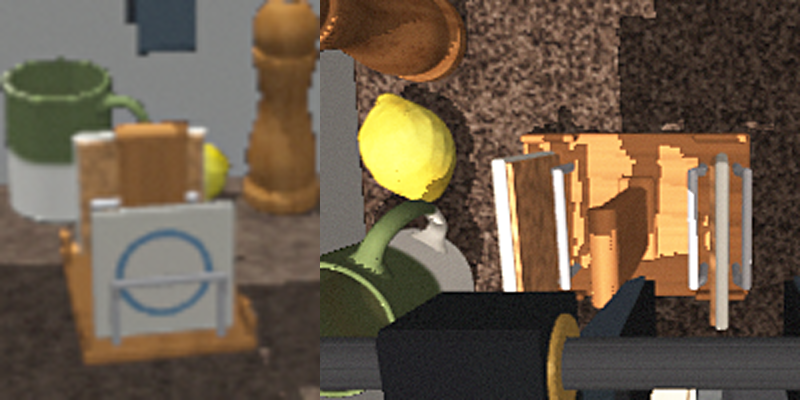

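The coaster stands free in its slot with the fingers away. The handle's top far corners are at wrist pixels of about (255,175) and (267,174), and at (306.8,150.5) in the side view.

```bash
python3 - <<'E'
from h import *
np.set_printoptions(precision=4,suppress=True)
w=dict(np.load("w6.npz"));s=dict(np.load("s6.npz"))
print(tri((w,(255,175)),(s,(306.8,150.5))),tri((w,(267,174)),(s,(306.8,153))))
a,b=plane(w,(255,175),.131),plane(w,(267,174),.131);print(a,b,(a+b)/2)
u=np.array([np.cos(np.radians(4.7)),np.sin(np.radians(4.7)),0])
h=(a+b)/2-.022*u;print("handle centre",h)
plan2([[h[0],h[1],.22],[h[0],h[1],.101]],toolR(4.7,0))
E
```

```text
(array([0.4989, 0.2269, 0.1278]), [0.0011, 0.0011]) (array([0.4991, 0.2166, 0.1252]), [0.0, 0.0])
[0.4983 0.2264 0.131 ] [0.5001 0.2155 0.131 ] [0.4992 0.221  0.131 ]
handle centre [0.4773 0.2192 0.131 ]
turn [-0.004 -0.    -0.006]
shift [ 0.032 -0.355 -0.011]
shift [ 0.    -0.     0.793]
```

Handle centre is (0.476,0.219), which agrees with the slot plus 55 mm. I'll move over it, descend and grip.

Call:
step_arm(
  increments=[
    [0, 0, 0, 0.012, -0.17, 0, -0.1],
    [0, 0, 0, 0.012, -0.18, 0, -0.1],
    [0, 0, 0, 0, 0, 0, -0.1],
    [0, 0, 0, 0, 0, 0.1, -0.1],
    [0, 0, 0, 0, 0, 0.15, -0.1],
  ],
)

```text
time: 9.68
ee_pos: [0.4773, 0.2191, 0.1814]
tool_rot: [0.999, 0.04, 0.001, -0.001]
ft_force: [0.5, 0.6, -0.5]
grip_width: 0.0412
finger_force: 0.0
```

Call:
step_arm(
  increments=[
    [0, 0, 0, 0, 0, 0.15, -0.1],
    [0, 0, 0, 0, 0, 0.15, -0.1],
    [0, 0, 0, 0, 0, 0.15, -0.1],
    [0, 0, 0, 0, 0, 0.08, -0.1],
    [0, 0, 0, 0, 0, 0, -0.1],
  ],
)

```text
time: 10.1
ee_pos: [0.4748, 0.2178, 0.0987]
tool_rot: [0.999, 0.039, -0.002, -0.0]
ft_force: [-0.3, -0.8, 0.4]
grip_width: 0.041
finger_force: 0.0
```

Call:
step_arm(
  increments=[
    [0, 0, 0, 0, 0, 0, -0.5],
    [0, 0, 0, 0, 0, 0, -0.55],
    [0, 0, 0, 0, 0, 0, -0.6],
    [0, 0, 0, 0, 0, 0, -0.65],
    [0, 0, 0, 0, 0, 0, -0.68],
  ],
  force=5,
)

```text
time: 10.52
ee_pos: [0.4775, 0.2191, 0.1027]
tool_rot: [0.999, 0.039, 0.001, -0.001]
ft_force: [-1.1, 5.9, 3.9]
grip_width: 0.0148
finger_force: 2.6
```

Call:
step_arm(
  increments=[
    [0, 0, 0, 0, 0, 0, -1],
    [0, 0, 0, 0, 0, 0, -1],
    [0, 0, 0, 0, 0, 0, -1],
  ],
  force=15,
)

```text
time: 10.77
ee_pos: [0.4775, 0.2192, 0.1026]
tool_rot: [0.999, 0.039, 0.001, -0.001]
ft_force: [-0.7, 5.9, 7.1]
grip_width: 0.0136
finger_force: 15.0
```

Call:
step_arm(
  increments=[
    [0, 0, 0, 0, 0, 0, -1],
    [0, 0, 0, 0, 0, 0, -1],
    [0, 0, 0, 0, 0, 0, -1],
  ],
  force=40,
)

```text
time: 11.02
ee_pos: [0.4775, 0.2192, 0.1027]
tool_rot: [0.999, 0.039, 0.001, -0.001]
ft_force: [-1.3, 4.6, 7.3]
grip_width: 0.0138
finger_force: 40.0
```

Call:
step_arm(
  increments=[
    [0, 0, 0, 0, 0, -0.01, -1],
    [0, 0, 0, 0, 0, -0.02, -1],
    [0, 0, 0, 0, 0, -0.03, -1],
    [0, 0, 0, 0, 0, -0.03, -1],
    [0, 0, 0, 0, 0, 0, -1],
  ],
)

```text
time: 11.43
ee_pos: [0.4774, 0.2188, 0.1164]
tool_rot: [0.999, 0.039, 0.001, -0.001]
ft_force: [-0.3, 0.2, -4.9]
grip_width: 0.0138
finger_force: 40.0
```

```bash
python3 - <<'E'
from h import *
s=bot.observe();print(s["time"],s["ee_pos"],s["ft_force"],s["wrist_torque"],s["grip_width"],s["finger_force"])
c=cam("side");w=cam("wrist")
o=np.hstack([cv2.resize(c["color"][110:220,255:335],(320,440),interpolation=cv2.INTER_CUBIC),cv2.resize(w["color"][70:290,200:440],(480,440),interpolation=cv2.INTER_CUBIC)])
cv2.imwrite("pics/s7.png",o[:,:,::-1])
E
```

```text
11.4333 [0.47735004 0.21875937 0.11638607] [-0.27370169  0.16095618 -4.87798398] [ 0.05998691 -0.10372744 -0.02423549] 0.01384763037226963 39.998806212097406
```

View pics/s7.png

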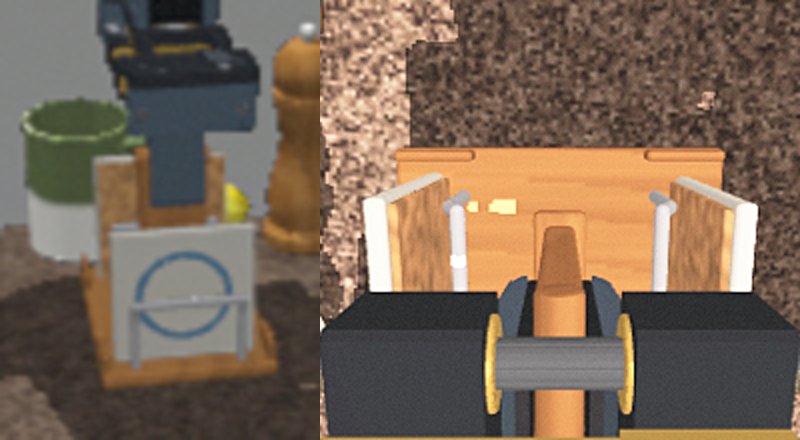

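The caddy is held level by its handle and lifted about 14 mm, with both coasters standing in their slots. I'll lift the rest gently.

Call:
step_arm(
  increments=[
    [0, 0, 0, 0, 0, -0.03, -1],
    [0, 0, 0, 0, 0, -0.06, -1],
    [0, 0, 0, 0, 0, -0.07, -1],
    [0, 0, 0, 0, 0, -0.07, -1],
    [0, 0, 0, 0, 0, -0.07, -1],
  ],
)

```text
time: 11.95
ee_pos: [0.4769, 0.2186, 0.1616]
tool_rot: [0.999, 0.039, 0.001, -0.001]
ft_force: [0.2, 0.2, -5.1]
grip_width: 0.0137
finger_force: 40.0
```

Call:
step_arm(
  increments=[
    [0, 0, 0, 0, 0, -0.07, -1],
    [0, 0, 0, 0, 0, -0.07, -1],
    [0, 0, 0, 0, 0, -0.06, -1],
    [0, 0, 0, 0, 0, -0.04, -1],
    [0, 0, 0, 0, 0, -0.02, -1],
  ],
)

```text
time: 12.37
ee_pos: [0.4772, 0.2186, 0.2006]
tool_rot: [0.999, 0.039, 0.001, -0.001]
ft_force: [0.5, 0.5, -5.6]
grip_width: 0.0142
finger_force: 40.0
```

Call:
step_arm(
  increments=[
    [0, 0, 0, 0, 0, 0, -1],
    [0, 0, 0, 0, 0, 0, -1],
    [0, 0, 0, 0, 0, 0, -1],
    [0, 0, 0, 0, 0, 0, -1],
    [0, 0, 0, 0, 0, 0, -1],
  ],
)

```text
time: 12.78
ee_pos: [0.4767, 0.2185, 0.1991]
tool_rot: [0.999, 0.039, 0.0, -0.001]
ft_force: [-0.6, -0.3, -5.1]
grip_width: 0.0138
finger_force: 40.0
```

```bash
python3 - <<'E'
from h import *
s=bot.observe();print(s["time"],s["ee_pos"],s["ft_force"],s["wrist_torque"],s["grip_width"],s["finger_force"],np.abs(s["joint_vel"]).max())
c=cam("side");w=cam("wrist")
o=np.hstack([cv2.resize(c["color"][60:200,250:350],(314,440),interpolation=cv2.INTER_CUBIC),cv2.resize(w["color"][70:290,200:440],(480,440),interpolation=cv2.INTER_CUBIC)])
cv2.imwrite("pics/s8.png",o[:,:,::-1])
E
```

```text
12.7833 [0.47669141 0.21846373 0.19906143] [-0.59755313 -0.34505676 -5.0529169 ] [-0.0616064   0.04129507  0.05275841] 0.013806051839730644 39.99868283048272 0.001982114922708622
```

View pics/s8.png

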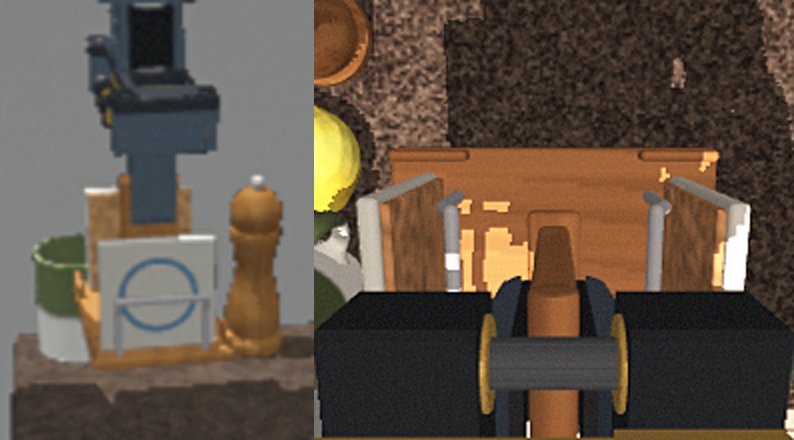

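The caddy is held still and level about 96 mm up. Both coasters are seated, the wrist force equals the load alone (-5.1 N, so nothing else is touching), and the bystanders look undisturbed. I'll hand it in.

```bash
python3 -c "
from plant import bot
print(bot.sign_off())"
```

```text
the job is handed in; nothing more can be done
None
```

The coaster is standing released in the empty slot, and the caddy is held by its handle about 96 mm up, still and level with both coasters seated; the job is handed in at about 13 s, but the verdict wasn't shown.

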